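Charge the mill jar with grinding media

ROBOT

A 7-joint arm with a two-finger parallel gripper is mounted at the origin on the work surface. World frame = base frame: x ahead of the robot, y to its left, z up, the work surface at z = 0. Lengths are in m, angles in rad, forces in N, time in s.
With the tool pointing down it reaches from about 0.425 to 0.95 m from the base axis. Payload 4.7 kg.
Tool frame: the origin (TCP) lies at the very end of the fingers, on their centre line; the grasp point (between the pads) lies behind it (robot.tcp_to_grasp is the z of the grasp point in the tool frame, in m); z points along the fingers, y is the line along which they close (so a half turn about z gives the same grasp; the last joint's range is limited). The gripper opens to 87 mm and grips with 3 to 60 N. Pads are 19 mm wide; open, the fingers measure 117 mm over their backs; the gripper's body (75 mm by 190 mm) begins 51 mm behind the grasp point.
Start: joints at [1.108, 0.469, -0.049, 1.532, 0.024, 1.141, -0.082], TCP at [0.284, -0.612, 0.223] pointing down, gripper open.
Joint ranges: [-2.59, 2.59], [-0.33, 1.99], [-1.39, 1.29], [0.1, 2.45], [-1.04, 4.18], [0.21, 1.99], [-2.66, 2.66]. Speed limits (rad/s): [2.57, 2.57, 3.14, 3.14, 3.14, 3.14, 3.14].

INTERFACE

Orientations are given as a unit quaternion [x, y, z, w].
In Python, from station import robot gives the robot as it stands. The module is installed in compiled form; this text tells all that it offers.
- The arm moves only by the shell command python3 -m jog 'ROWS'. ROWS is JSON, a list of rows, each a list of 7 numbers: the shift along the tool's x, y, z in m, then the turn, a rotation vector about the tool's x, y, z in rad, then the closure, from -1 (fully open) to 1 (shut). A call has 1 to 12 rows; each row is the pose to reach, as a shift and turn from the pose commanded when the call began, along the tool's axes at that moment; what a row does not reach only later rows make up. A row lasts 1/10 s, in which the tool goes at most 50 mm and 8.59 degrees, less where a joint would pass 70% of its speed; a pose out of reach is approached as far as the arm can. A call with a gripper value outside its range is refused whole. The fingers move at their own pace and stop on an object; the grip force is fixed at half the most. Time passes only in rows, so rows that repeat a pose let the fingers close. It gives the time, the measured TCP pose, the force, the opening and the grip force at its end, in the units of the state.
- robot.sense(): the state, without advancing time (a new reading comes with each control period).
- robot.snapshot(name): name is "side" or "top" or "wrist"; returns (picture, depth): 420x560x3 uint8, red, green, blue; 420x560 float32, m along the optical axis (not along the pixel's ray), 0 where there is no reading.
- robot.calibration(name): a dict with "fx", "fy", "cx", "cy" (pixels), "pose" (4x4, takes a point from camera to world coordinates). Camera axes: x right, y down, z forward; pixel columns grow to the right and rows downward; lengths in m; the calibration is good to about 2 mm. A picture is of the moment at which its call begins: read the wrist's pose just before it. calibration takes no time and is no camera call; for the wrist camera it gives the pose at the moment of the call.
- robot.close_job(): hands the job in; it is judged then, once.
Trained networks look in the newest picture that a camera, given by its name, has taken for a name from the list of things; names that differ only in an ending like _2 or _b are one class to them, and where a whole thing is asked for, a point or a joint stands for the part that bears it (a point fixed in the world has none). Each returns a list of dicts, best first, with "p" (0 to 1); they miss things now and then, are a little off and sometimes report something else, mostly with a low value. They report only what shows in the picture. A call takes as long as a camera call. They do not tell look-alikes from the thing itself.
- robot.boxes_of(target, camera): "point" ([x, y, z] in m, in world coordinates, good to about 4 mm: the middle of the surface that is visible of it).
The state is a dict: "time_s": time; "joint_pos": joint angles; "dq": joint speeds; "joint_efforts": joint torques, N m; "ee_pos": TCP position; "ee_rot": TCP orientation; "force": force on the tool from outside, world axes, zero at the start; "wrist_torque": the same for the moment, N m; "width": finger opening in m; "grip_force": force on a finger pad.
Only numpy, scipy, OpenCV 4.12 (cv2) and the standard library are available. Lean on these libraries where they do the work, as an engineer would, in place of code of your own. Each camera call takes 0.05 s, during which the arm holds its last target. There are 200 camera calls.

TASK

The scoop is parked handle-first in the wooden cubby with only its bowl standing out: draw it out by the bowl, put it down upright on the bench and let go, take it again by the orange handle, then scoop up porcelain grinding pieces from the blue trough and gently tip at least three of them into the white mill jar from close over its mouth. Spill none on the bench, do not touch the pieces with the gripper, do not disturb the other things or push the jar about. Finally put the scoop down on the bench, clear of the jar and trough.

Things in the scene. Friction and masses are not known exactly. Their poses are not given: they have to be found in the camera images.
- scoop: Square aluminium scoop, 180 g. Own frame: x to the open nose, z from floor to open rim, origin under the floor's centre. Bowl outside 90 (x) by 70 (y) by 52 mm (z), walls and floor 2 mm, open at top and nose, back wall at x = -45. Starts right way up on the bench, bowl standing out of the cubby's opening, handle inside.
- scoop_handle (a point): a good grip point on the orange handle's axis, at (-87, 0, 62) mm in the scoop's frame; the handle is round, 24 mm across, and runs straight from (-45, 0, 38) to (-149, 0, 98) mm, rising 30 degrees to its end
- scoop_bowl (a point): middle of the scoop's bowl, (0, 0, 25) mm in the scoop's frame
- cubby: Fixed wooden cubby on the robot's left, 170 (x) by 124 (y) mm, roof top 130 mm high with two small jars on it up to 192 mm, walls 12 mm, inside 100 wide and 118 high, open only at its -x end; origin under its centre
- tray: Fixed blue trough, 250 (x) by 88 (y) mm, side walls 50 mm high, near (-x) wall 18 mm, walls and floor 4 mm, 80 mm wide inside. The far (+x) end is a 45 degree ramp that rises from the floor at x = 78 to 47 mm high against a 75 mm high end wall. Origin under its centre, x along its length, away from the robot. The grinding pieces lie in its +x half.
- jar: White round mill jar, heavy (1.4 kg), open at the top, 128 mm across, 110 mm high, wall 6 mm, mouth 112 mm across inside, floor 8 mm; origin under its centre
- jar_mid (a point): middle of the jar's inside, 55 mm above its underside
- media0: one of five cream porcelain grinding pieces: a stubby cylinder with domed ends, 27 mm across, 31 mm long, 35 g; origin at its centre, x along its axis
- media1: one of five cream porcelain grinding pieces: a stubby cylinder with domed ends, 27 mm across, 31 mm long, 35 g; origin at its centre, x along its axis
- media2: one of five cream porcelain grinding pieces: a stubby cylinder with domed ends, 27 mm across, 31 mm long, 35 g; origin at its centre, x along its axis
- media3: one of five cream porcelain grinding pieces: a stubby cylinder with domed ends, 27 mm across, 31 mm long, 35 g; origin at its centre, x along its axis
- media4: one of five cream porcelain grinding pieces: a stubby cylinder with domed ends, 27 mm across, 31 mm long, 35 g; origin at its centre, x along its axis
- glaze_jar: Bystander: glaze jar with green lid, 68 mm across, 85 mm high, origin under its centre
- oil_bottle: Bystander: amber bottle, 56 mm across, 150 mm high, origin under its centre
- test_bowl: Bystander: terracotta bowl, 110 mm across, 50 mm high, origin under its centre
- brush: Bystander: 200 mm brush lying flat
- tile_stack: Bystander: stack of tiles 90 x 90 x 36 mm, origin under its centre
- mug: Bystander: blue mug, 80 mm across, 90 mm high, origin under its centre
Things that resemble listed ones, but are neither listed nor needed, are in the scene too. Leave any yellow look-alike of the scoop alone.

How it is judged:
By the outcome, as a careful person would: the job done as asked, in the order asked, and still so for the second after the job is handed in, with the robot touching nothing.
It also fails if it takes over 72 s, if anything falls off the work surface, if the arm or the gripper's body presses on something with over 40 N, if the wrist force passes 120 N, or if a joint passes its speed limit or range.

## Working session

There is one attempt and no reset: what is moved stays moved. The work goes in short steps, Python scripts to look and compute and a shell command to move; the robot and the scene stay as the last step left them, time stands still between calls to the robot, and variables do not carry over. Pictures are saved under pics/ and viewed, at most 13 in all, crops included, and the job is handed in when it is done.

```bash
mkdir -p pics
cat > h.py <<'E'
import numpy as np, cv2
from scipy.spatial.transform import Rotation as R
from station import robot
def snap(cam,name):
    im,d=robot.snapshot(cam); cv2.imwrite(f'pics/{name}.png',im[:,:,::-1]); np.save(f'pics/{name}_d.npy',d); 
    c=robot.calibration(cam); np.save(f'pics/{name}_c.npy',c,allow_pickle=True); return im,d,c
def world(d,c):
    v,u=np.mgrid[:d.shape[0],:d.shape[1]]
    p=np.stack([(u-c['cx'])/c['fx']*d,(v-c['cy'])/c['fy']*d,d],-1)
    w=p@c['pose'][:3,:3].T+c['pose'][:3,3]; w[d==0]=np.nan; return w
def load(name): return cv2.imread(f'pics/{name}.png')[:,:,::-1],np.load(f'pics/{name}_d.npy'),np.load(f'pics/{name}_c.npy',allow_pickle=True).item()
def pix(p,c):
    q=c['pose'][:3,:3].T@(np.array(p)-c['pose'][:3,3]); return (int(q[0]/q[2]*c['fx']+c['cx']),int(q[1]/q[2]*c['fy']+c['cy']))
def move(pos,rot):
    "shift/turn to go from measured pose to TCP pos & Rotation"
    s=robot.sense(); r=R.from_quat(s['ee_rot']); print('shift',np.round(r.inv().apply(np.array(pos)-s['ee_pos']),4),'turn',np.round((r.inv()*rot).as_rotvec(),4),'t',s['time_s'])
E
python3 - <<'E'
from h import *
s=robot.sense(); print({k:np.round(v,3) for k,v in s.items()}, robot.tcp_to_grasp)
im,d,c=snap('top','top0'); print(c)
for n in ['scoop','scoop_handle','cubby','tray','jar','media0','glaze_jar','oil_bottle','test_bowl','brush','tile_stack','mug']:
    print(n,[(np.round(x['point'],3).tolist(),round(x['p'],2),pix(x['point'],c)) for x in robot.boxes_of(n,'top')])
im,d,c=snap('side','side0'); print(c['pose'])
E
```

```text
{'time_s': np.float64(0.0), 'joint_pos': array([ 1.108,  0.469, -0.049,  1.534,  0.024,  1.141, -0.082]), 'dq': array([-0.001, -0.001,  0.001,  0.001,  0.001, -0.001, -0.001]), 'joint_efforts': array([ 0.0000e+00, -5.0797e+01, -8.1000e-02, -2.3616e+01, -6.1000e-02,
        3.8000e-02,  0.0000e+00]), 'ee_pos': array([ 0.283, -0.612,  0.222]), 'ee_rot': array([ 0.977,  0.215, -0.   , -0.001]), 'force': array([-0.265, -1.131, -0.335]), 'wrist_torque': array([-0.053, -0.02 ,  0.044]), 'grip_force': np.float64(0.0), 'width': np.float64(0.087)} -0.0187
{'fx': 432.5508554863141, 'fy': 432.5508554863141, 'cx': 282.2977174467856, 'cy': 209.63797879508135, 'pose': array([[ 0.0188477 , -0.99551777,  0.09267756,  0.41797539],
       [-0.99978663, -0.01954961, -0.00667156,  0.03618321],
       [ 0.00845347, -0.09253204, -0.99567382,  1.34488256],
       [ 0.        ,  0.        ,  0.        ,  1.        ]])}
scoop [([0.517, 0.368, 0.006], 0.98, (172, 215)), ([0.295, 0.565, 0.01], 0.69, (103, 287)), ([0.316, -0.186, 0.01], 0.65, (350, 284))]
scoop_handle [([0.516, 0.369, 0.0], 0.94, (172, 216)), (
[... 580 characters left out ...]
, 0.102], 0.97, (356, 143)), ([0.521, 0.366, 0.002], 0.74, (173, 214)), ([0.558, -0.375, 0.036], 0.73, (414, 206))]
test_bowl [([0.323, 0.326, 0.023], 0.89, (181, 279))]
brush [([0.438, -0.481, 0.018], 0.7, (447, 246)), ([0.655, -0.012, 0.026], 0.63, (295, 173))]
tile_stack [([0.625, -0.516, 0.033], 0.79, (459, 185)), ([0.518, 0.369, 0.0], 0.49, (172, 215))]
mug [([0.736, 0.363, 0.04], 0.74, (174, 143)), ([0.604, -0.032, 0.003], 0.36, (301, 190)), ([0.562, -0.374, 0.036], 0.26, (413, 204))]
[[ 0.99809576 -0.02331193  0.05710872  0.44036881]
 [-0.05852086 -0.65051834  0.75723259 -1.18234901]
 [ 0.01949771 -0.75913269 -0.65064383  1.1442357 ]
 [ 0.          0.          0.          1.        ]]
```

View pics/top0.png

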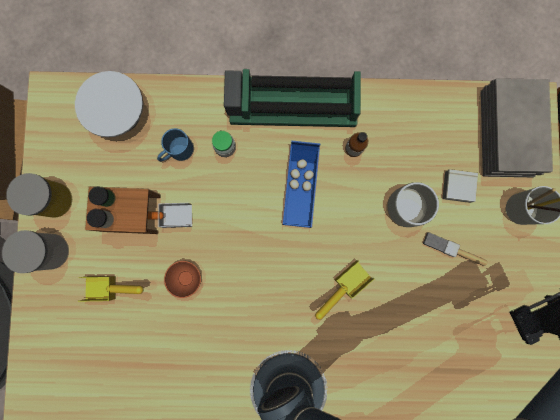

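View pics/side0.png

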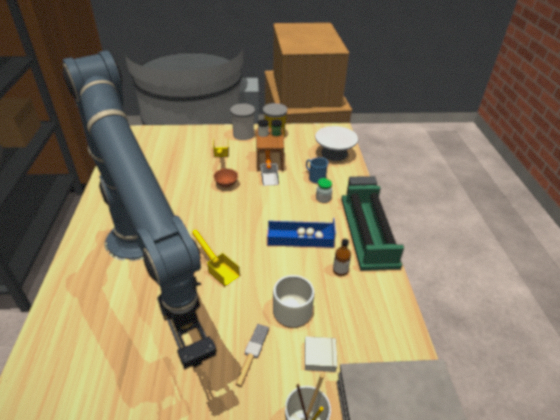

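Top view: image up is +x, left is +y. These could be mistaken for the scoop: the aluminium bowl with the orange stub in the cubby mouth (177,215), the yellow scoop (115,288), and the yellow scoop (345,290). I choose (177,215). For the jar, I choose the white one at (413,204), not the cup with tools (540,205) or the bins at left. The trough is at (301,185) with five pieces at about (300,175).

Run:
```python
from h import *
im,d,c=load('top0'); w=world(d,c)
cr=lambda x,y,w_,h_,s: cv2.resize(im[y:y+h_,x:x+w_,::-1],None,fx=s,fy=s,interpolation=cv2.INTER_CUBIC)
cv2.imwrite('pics/crop0.png',np.hstack([cr(80,165,130,120,3),cr(260,125,80,120,3)]))
def reg(x0,x1,y0,y1,z0,z1,name,mask=None):
    m=(w[...,0]>x0)&(w[...,0]<x1)&(w[...,1]>y0)&(w[...,1]<y1)&(w[...,2]>z0)&(w[...,2]<z1)
    if mask is not None: m&=mask
    p=w[m]; r=cv2.minAreaRect((p[:,:2]*1000).astype(np.float32)); print(name,len(p),'rect',np.round(r[0],1),np.round(r[1],1),round(r[2],1),'zmed',np.round(np.median(p[:,2]),3),'min/max',np.round(p.min(0),3),np.round(p.max(0),3))
    return p
reg(.45,.59,.3,.42,.035,.065,'rim')
reg(.45,.59,.3,.42,.015,.065,'bowl')
reg(.43,.62,.39,.6,.12,.14,'cubbyroof')
hsv=cv2.cvtColor(im,cv2.COLOR_RGB2HSV); blue=(hsv[...,0]>100)&(hsv[...,0]<125)&(hsv[...,1]>150)
reg(.45,.76,-.1,.05,-.01,.09,'tray',blue)
reg(.45,.76,-.1,.05,.04,.055,'traywalls',blue)
p=reg(.45,.65,-.47,-.28,.095,.125,'jar')
A=np.c_[2*p[:,:2],np.ones(len(p))]; print(np.linalg.lstsq(A,(p[:,:2]**2).sum(1),rcond=None)[0])
```

```text
rim 220 rect [523.7 365.1] [122.  110.9] 2.6 zmed 0.05 min/max [0.46  0.308 0.035] [0.583 0.42  0.064]
bowl 288 rect [523.7 365.1] [122.  110.9] 2.6 zmed 0.047 min/max [0.46  0.308 0.015] [0.583 0.42  0.064]
cubbyroof 1895 rect [524.4 494. ] [171.7 124.4] 88.6 zmed 0.13 min/max [0.461 0.408 0.12 ] [0.588 0.581 0.14 ]
tray 1840 rect [616.9 -26.7] [ 83.3 247.8] 85.1 zmed 0.006 min/max [ 0.491 -0.078 -0.005] [0.742 0.025 0.079]
traywalls 178 rect [617.1 -26.5] [ 83.2 245.6] 85.0 zmed 0.048 min/max [ 0.491 -0.078  0.04 ] [0.742 0.025 0.055]
jar 395 rect [ 559.3 -357.7] [124.3 124.9] 63.8 zmed 0.108 min/max [ 0.497 -0.421  0.095] [ 0.621 -0.296  0.117]
[ 0.55905917 -0.35852103 -0.43753474]
```

View pics/crop0.png

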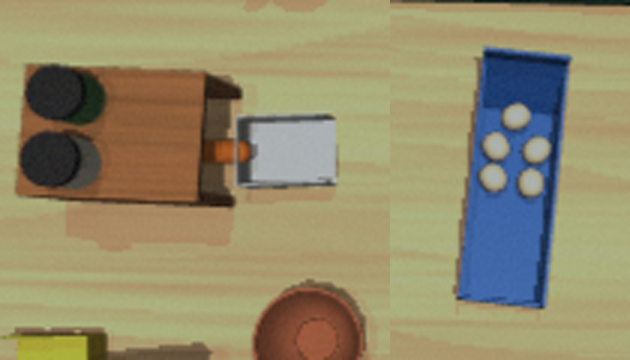

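The crop confirms the aluminium bowl with its orange handle in the cubby mouth (bowl about (288,150) in the crop), and five pieces in the trough. Next I measure the bowl itself.

```bash
cat >> h.py <<'E'
def bowlfit(w,x0,x1,y0,y1,z0=.043,z1=.06):
    m=(w[...,0]>x0)&(w[...,0]<x1)&(w[...,1]>y0)&(w[...,1]<y1)&(w[...,2]>z0)&(w[...,2]<z1)
    p=w[m]; r=cv2.minAreaRect((p[:,:2]*1000).astype(np.float32)); print('bowl',len(p),np.round(r[0],1),np.round(r[1],1),round(r[2],1),np.round(p.min(0),3),np.round(p.max(0),3)); return p
E
python3 - <<'E'
from h import *
im,d,c=load('top0'); w=world(d,c)
bowlfit(w,.475,.57,.3,.397)
m=(w[...,0]>.47)&(w[...,0]<.575)&(w[...,1]>.28)&(w[...,1]<.42)
for v in range(195,235,4): print(v,[(u,*np.round(w[v,u]*1000).astype(int).tolist()) for u in range(152,200,4)])
# plan: tool down over bowl at scoop point x=+8, closing axis along world x
yaw=np.pi/2
rot=R.from_matrix(np.array([[0,1,0],[1,0,0],[0,0,-1]]).T) # columns: tool x=+y? 
s=robot.sense(); print(R.from_quat(s['ee_rot']).as_matrix().round(3))
E
```

```text
bowl 82 [517.7 353.1] [69.9 87.5] 1.3 [0.482 0.309 0.043] [0.553 0.397 0.058]
195 [(152, 573, 414, 70), (156, 576, 410, 45), (160, 580, 407, 11), (164, 581, 397, 3), (168, 582, 385, 2), (172, 582, 372, 3), (176, 583, 361, -2), (180, 583, 348, 0), (184, 584, 337, -6), (188, 584, 323, -3), (192, 584, 311, -1), (196, 583, 297, 3)]
199 [(152, 568, 434, 0), (156, 569, 422, -1), (160, 569, 410, -1), (164, 569, 396, 4), (168, 570, 385, 0), (172, 570, 373, -3), (176, 571, 361, -6), (180, 570, 347, -1), (184, 570, 334, 2), (188, 570, 322, 2), (192, 571, 310, -2), (196, 571, 296, 5)]
203 [(152, 556, 434, -1), (156, 556, 422, -2), (160, 551, 395, 51), (164, 552, 384, 49), (168, 552, 371, 50), (172, 552, 358, 53), (176, 552, 347, 51), (180, 552, 335, 53), (184, 553, 324, 47), (188, 554, 313, 41), (192, 559, 310, -3), (196, 559, 298, -5)]
207 [(152, 544, 434, -1), (156, 544, 423, -9), (160, 540, 398, 39), (164, 544, 395, 2), (168, 544, 383, 3), (172, 545, 371, 0), (176, 545, 358, 4), (180, 545, 346, 0), (184, 545, 333, 3), (188, 546, 322, -2), (192, 546, 309, -2), (196, 546, 297, -3)]
211 [(152, 
[... 860 characters left out ...]
(176, 495, 357, 0), (180, 496, 346, -7), (184, 495, 331, 3), (188, 495, 318, 5), (192, 496, 307, -1), (196, 496, 295, -1)]
227 [(152, 481, 431, -2), (156, 481, 418, -1), (160, 482, 407, -4), (164, 481, 390, 12), (168, 482, 379, 8), (172, 482, 368, 1), (176, 482, 355, 3), (180, 483, 344, 0), (184, 483, 331, -1), (188, 483, 319, -1), (192, 483, 306, 3), (196, 484, 294, 2)]
231 [(152, 466, 409, 70), (156, 468, 411, 23), (160, 469, 406, -4), (164, 470, 393, -2), (168, 470, 380, 1), (172, 470, 368, 0), (176, 470, 357, -4), (180, 471, 344, -5), (184, 471, 331, -2), (188, 471, 319, -3), (192, 471, 306, 0), (196, 471, 294, -1)]
[[ 0.907  0.42   0.   ]
 [ 0.42  -0.907 -0.   ]
 [ 0.     0.    -1.   ]]
```

The bowl centre is at about (0.518, 0.353), nose toward −y, yaw about −88.6°. Moving to a waypoint first.

```bash
python3 -m jog '[[0.035,-0.03,0,0,0,-0.05,-1],[0.07,-0.06,0,0,0,-0.1,-1],[0.105,-0.09,0,0,0,-0.15,-1],[0.14,-0.12,0,0,0,-0.2,-1],[0.175,-0.15,0,0,0,-0.25,-1],[0.21,-0.18,0,0,0,-0.3,-1],[0.245,-0.21,0,0,0,-0.35,-1],[0.28,-0.24,0,0,0,-0.4,-1],[0.315,-0.27,0,0,0,-0.45,-1],[0.35,-0.3,0,0,0,-0.5,-1],[0.385,-0.33,0,0,0,-0.54,-1],[0.4,-0.345,0,0,0,-0.58,-1]]'
python3 - <<'E'
from h import *
t=np.radians(1.4); Y=np.array([np.cos(t),np.sin(t),0]);Z=np.array([0,0,-1.]);X=np.cross(Y,Z)
rot=R.from_matrix(np.c_[X,Y,Z]); move([.518,.345,.15],rot); s=robot.sense(); print(s['joint_pos'].round(3),s['ee_pos'].round(4),s['ee_rot'].round(4))
E
```

```text
time_s: 1.9
ee_pos: [0.5034, -0.1265, 0.2231]
ee_rot: [0.872, 0.489, 0.001, -0.0]
force: [-1.0, -0.3, 0.2]
width: 0.0874
grip_force: 0.0
shift [ 0.4096 -0.2337  0.0739] turn [ 0.0015 -0.002  -0.5736] t 1.9
[ 0.512  0.242 -0.408  1.882  0.109  1.038 -0.49 ] [ 0.5034 -0.1265  0.2231] [ 8.723e-01  4.889e-01  1.200e-03 -2.000e-04]
```

```bash
python3 -m jog '[[0.04,-0.023,0.007,0,0,-0.05,-1],[0.08,-0.046,0.014,0,0,-0.1,-1],[0.12,-0.069,0.021,0,0,-0.15,-1],[0.16,-0.092,0.028,0,0,-0.2,-1],[0.2,-0.115,0.035,0,0,-0.25,-1],[0.24,-0.138,0.042,0,0,-0.3,-1],[0.28,-0.161,0.049,0,0,-0.35,-1],[0.32,-0.184,0.056,0,0,-0.4,-1],[0.36,-0.207,0.063,0,0,-0.48,-1],[0.395,-0.225,0.07,0,0,-0.55,-1],[0.41,-0.234,0.074,0,0,-0.573,-1],[0.41,-0.234,0.074,0,0,-0.573,-1]]'
python3 - <<'E'
from h import *
im,d,c=snap('wrist','w1'); w=world(d,c); s=robot.sense(); print(s['joint_pos'].round(3))
p=bowlfit(w,.475,.57,.29,.4)
for y0 in np.arange(.30,.40,.02):
    q=p[(p[:,1]>y0)&(p[:,1]<y0+.02)]
    if len(q): print(y0.round(2),q.min(0).round(4),q.max(0).round(4))
E
```

```text
time_s: 3.1
ee_pos: [0.5188, 0.3425, 0.1477]
ee_rot: [0.7, 0.714, -0.0, -0.001]
force: [-0.7, -0.4, -0.6]
width: 0.0871
grip_force: 0.0
[-0.197  0.532 -0.628  1.717  0.359  1.012 -0.937]
bowl 1044 [516.6 354.8] [69.8 90.8] 2.8 [0.48  0.308 0.043] [0.554 0.4   0.054]
0.3 [0.4834 0.3079 0.0431] [0.5536 0.32   0.0531]
0.32 [0.4829 0.32   0.043 ] [0.5531 0.3398 0.0531]
0.34 [0.4816 0.3401 0.0433] [0.5521 0.3599 0.0534]
0.36 [0.481  0.3602 0.0431] [0.5511 0.3797 0.0532]
0.38 [0.4799 0.3801 0.043 ] [0.5501 0.4    0.0536]
```

```bash
python3 -m jog '[[0.003,-0.002,0.03,0,0,-0.024,-1],[0.003,-0.002,0.065,0,0,-0.024,-1],[0.003,-0.002,0.1,0,0,-0.024,-1],[0.003,-0.002,0.122,0,0,-0.024,-1],[0.003,-0.002,0.132,0,0,-0.024,-1],[0.003,-0.002,0.132,0,0,-0.024,-1],[0.003,-0.002,0.132,0,0,-0.024,1],[0.003,-0.002,0.132,0,0,-0.024,1],[0.003,-0.002,0.132,0,0,-0.024,1],[0.003,-0.002,0.132,0,0,-0.024,1]]'
```

```text
time_s: 4.15
ee_pos: [0.5184, 0.3438, 0.0179]
ee_rot: [0.693, 0.721, 0.001, 0.0]
force: [-0.4, -0.5, 6.5]
width: 0.0698
grip_force: 29.9
```

```bash
python3 -m jog '[[0,0,-0.004,0,0,0,1],[-0.012,0,-0.004,0,0,0,1],[-0.03,0,-0.004,0,0,0,1],[-0.05,0,-0.004,0,0,0,1],[-0.07,0,-0.004,0,0,0,1],[-0.09,0,-0.004,0,0,0,1],[-0.11,0,-0.004,0,0,0,1],[-0.13,0,-0.004,0,0,0,1],[-0.142,0,-0.004,0,0,0,1],[-0.142,0,-0.002,0,0,0,1],[-0.142,0,0.0,0,0,0,1],[-0.142,0,0.001,0,0,0,1]]'
python3 - <<'E'
from h import *
im,d,c=snap('top','t2'); w=world(d,c); bowlfit(w,.45,.6,.1,.3); cv2.imwrite('pics/t2c.png',cv2.resize(im[140:300,60:320,::-1],None,fx=3,fy=3))
E
```

```text
time_s: 5.35
ee_pos: [0.5237, 0.1987, 0.0177]
ee_rot: [0.693, 0.721, -0.003, 0.002]
force: [-5.7, -12.0, 30.4]
width: 0.0698
grip_force: 30.0Traceback (most recent call last):
  File "<stdin>", line 2, in <module>
  File "h.py", line 19, in bowlfit
    p=w[m]; r=cv2.minAreaRect((p[:,:2]*1000).astype(np.float32)); print('bowl',len(p),np.round(r[0],1),np.round(r[1],1),round(r[2],1),np.round(p.min(0),3),np.round(p.max(0),3)); return p
                                                                                                                                               ~~~~~^^^
    return umr_minimum(a, axis, None, out, keepdims, initial, where)
ValueError: zero-size array to reduction operation minimum which has no identity
```

Out and on the bench (contact force 30 N). I ease off, let go, and rise.

```bash
python3 -m jog '[[0,0,-0.001,0,0,0,1],[0,0,-0.001,0,0,0,-1],[0,0,-0.001,0,0,0,-1],[0,0,-0.001,0,0,0,-1],[0,0,-0.02,0,0,0,-1],[0,0,-0.05,0,0,0,-1],[0.02,0,-0.1,0,0,0,-1],[0.04,0,-0.13,0,0,0,-1],[0.06,0,-0.16,0,0,0,-1],[0.08,0,-0.18,0,0,0,-1],[0.09,0,-0.18,0,0,0,-1],[0.09,0,-0.18,0,0,0,-1]]'
python3 - <<'E'
from h import *
im,d,c=snap('wrist','w2'); w=world(d,c); s=robot.sense(); print(s['joint_pos'].round(3),s['ee_pos'],s['ee_rot'])
try:
  p=bowlfit(w,.45,.6,.1,.275)
except Exception as e: print(e)
hsv=cv2.cvtColor(im,cv2.COLOR_RGB2HSV); o=(hsv[...,0]<18)&(hsv[...,1]>180)&(hsv[...,2]>80)&(abs(w[...,0]-.52)<.05)&(w[...,1]<.4)&(w[...,1]>.2)&(w[...,2]>.03)
q=w[o]; print(len(q))
for a in np.arange(.24,.38,.015):
    k=q[(q[:,1]>=a)&(q[:,1]<a+.015)]
    if len(k): print(a.round(3),'x',k[:,0].min().round(4),k[:,0].max().round(4),'ztop',np.percentile(k[:,2],95).round(4))
E
```

```text
time_s: 6.6
ee_pos: [0.5189, 0.2932, 0.1951]
ee_rot: [0.692, 0.722, 0.0, -0.0]
force: [-0.3, -0.7, -0.8]
width: 0.0868
grip_force: 0.0
[-0.073  0.452 -0.686  1.731  0.32   1.075 -0.822] [0.51898111 0.2912884  0.19410079] [ 6.92288170e-01  7.21620144e-01 -1.18330617e-03 -2.39056107e-04]
bowl 760 [521.3 221.2] [ 70.1 108.5] 2.5 [0.485 0.165 0.043] [0.558 0.275 0.06 ]
2483
0.24 x 0.5165 0.5253 ztop 0.047
0.255 x 0.5094 0.5304 ztop 0.057
0.27 x 0.5081 0.5296 ztop 0.0655
0.285 x 0.5069 0.529 ztop 0.074
0.3 x 0.5068 0.5286 ztop 0.0826
0.315 x 0.5057 0.5275 ztop 0.0916
0.33 x 0.5047 0.5267 ztop 0.0999
0.345 x 0.5038 0.5263 ztop 0.1074
0.36 x 0.5037 0.526 ztop 0.1077
```

View pics/w2.png

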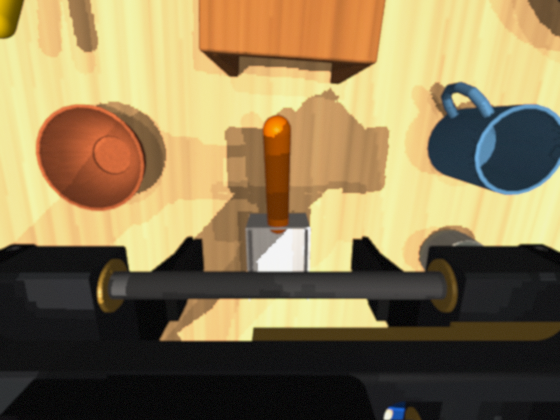

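The scoop stands upright and released, handle at about (277,170) pointing back to the cubby, nothing disturbed. Now the handle grasp.

```bash
python3 -m jog '[[-0.001,-0.001,0.04,0,0,0,-1],[-0.001,-0.001,0.08,0,0,0,-1],[-0.001,-0.001,0.12,0,0,0,-1],[-0.001,-0.001,0.145,0,0,0,-1],[-0.001,-0.001,0.1545,0,0,0,-1],[-0.001,-0.001,0.1545,0,0,0,0.6],[-0.001,-0.001,0.1545,0,0,0,1],[-0.001,-0.001,0.1545,0,0,0,1],[-0.001,-0.001,0.1545,0,0,0,1],[-0.001,-0.001,0.1545,0,0,0,1],[-0.001,-0.001,0.1545,0,0,0,1]]'
python3 -c "
from h import *
s=robot.sense();print(s['width'],s['grip_force'],s['joint_pos'].round(3),s['ee_pos'].round(4))"
```

```text
time_s: 7.75
ee_pos: [0.5192, 0.2905, 0.0416]
ee_rot: [0.693, 0.721, 0.0, 0.0]
force: [-0.1, -0.2, 0.3]
width: 0.0472
grip_force: 0.0
0.04722917358409567 0.0 [-0.151  0.627 -0.589  1.857  0.472  0.799 -0.948] [0.5192 0.2905 0.0416]
```

```bash
python3 -m jog '[[0,0,0,0,0,0,1],[0,0,0,0,0,0,1],[0,0,0,0,0,0,1],[0,0,0,0,0,0,1],[0,0,-0.01,0,0,0,1],[0,0,-0.03,0,0,0,1],[0,0,-0.06,0,0,0,1],[0,0,-0.09,0,0,0,1],[0,0,-0.12,0,0,0,1],[0,0,-0.12,0,0,0,1]]'
cat > kin.py <<'E'
from h import *
from scipy.optimize import least_squares
D=[([1.108,.469,-.049,1.534,.024,1.141,-.082],[.283,-.612,.222],[.977,.215,0,-.001]),
([.512,.242,-.408,1.882,.109,1.038,-.49],[.5034,-.1265,.2231],[.8723,.4889,.0012,0]),
([-.197,.532,-.628,1.717,.359,1.012,-.937],[.5188,.3425,.1477],[.7,.714,0,-.001]),
([-.073,.452,-.686,1.731,.32,1.075,-.822],[.51898,.29129,.1941],[.6923,.7216,-.0012,0]),
([-.151,.627,-.589,1.857,.472,.799,-.948],[.5192,.2905,.0416],[.693,.721,0,0])]
def fk(q,P):
    d1,d3,d5,d7,a=P[:5]; r0=P[5]; 
    s=[-1,1,-1,1,-1,1,-1]
    T=R.identity(); p=np.array([0,0,d1])
    q=[a_*b for a_,b in zip(q,s)]
    T=R.from_euler('ZYZ',q[:3]); p=p+T.apply([a,0,d3]); 
    p0=p
    T=T*R.from_euler('YZ',q[3:5]); p=p+T.apply([P[6],0,d5])
    T=T*R.from_euler('YZ',[q[5],q[6]+r0]); p=p+T.apply([0,0,d7]); return p,T
def res(P,D=D):
    o=[]
    for q,p,r in D:
        a,T=fk(q,P); o+=list((a-p)); o+=list(.3*(T.inv()*R.from_quat(r)).as_rotvec())
    return np.array(o)
def fit():
    best=None
    for r0 in (0,1.57,-1.57,3.14):
        s=least_squares(res,[.35,.4,.4,.3,0,r0,0]); 
        if best is None or s.cost<best.cost: best=s
    return best
if __name__=='__main__':
    b=fit(); print(b.x.round(4),b.cost,abs(b.fun).max())
E
python3 kin.py
python3 - <<'E'
from h import *
s=robot.sense();print(s['force'],s['wrist_torque'],s['joint_pos'].round(4).tolist(),s['ee_pos'].round(4).tolist(),s['ee_rot'].round(4).tolist())
im,d,c=snap('top','t3');w=world(d,c)
hsv=cv2.cvtColor(im,cv2.COLOR_RGB2HSV)
# media
tr=(w[...,0]>.5)&(w[...,0]<.74)&(w[...,1]>-.09)&(w[...,1]<.03)&(hsv[...,1]<90)&(hsv[...,2]>120)
n,l,st,ce=cv2.connectedComponentsWithStats(tr.astype(np.uint8))
for i in range(1,n):
    if st[i,4]>10: print('media?',st[i,4],np.nanmedian(w[l==i],0).round(3))
b=(hsv[...,0]>100)&(hsv[...,0]<125)&(hsv[...,1]>150)
for x in np.arange(.5,.74,.02):
    k=w[b&(abs(w[...,0]-x)<.01)&(abs(w[...,1]+.03)<.08)&(w[...,2]>.03)]
    if len(k): print(x.round(2),k[:,1].min().round(4),k[:,1].max().round(4))
E
```

```text
time_s: 8.75
ee_pos: [0.5208, 0.2925, 0.1659]
ee_rot: [0.693, 0.721, 0.004, 0.001]
force: [0.1, 0.5, -0.1]
width: 0.0231
grip_force: 30.0
[-1.0982  0.6473  0.4668 -0.9774 -0.0195  1.5707  0.0585] 0.001484488474754687 0.03699593204777302
[ 0.08783529  0.49612239 -0.11781983] [ 0.07854291 -0.14266545  0.00551035] [-0.0814, 0.4797, -0.6759, 1.7633, 0.349, 1.0121, -0.8477] [0.5208, 0.2925, 0.1659] [0.6928, 0.7211, 0.0042, 0.0011]
media? 38 [ 0.704 -0.086  0.   ]
media? 77 [ 0.723  0.019 -0.   ]
media? 62 [ 0.686 -0.031  0.027]
media? 161 [0.631 0.024 0.   ]
media? 63 [ 0.654 -0.01   0.027]
media? 315 [ 0.57  -0.081  0.   ]
media? 61 [ 0.652 -0.053  0.027]
media? 64 [ 0.621 -0.007  0.027]
media? 61 [ 0.618 -0.047  0.027]
0.5 -0.0575 0.0247
0.52 -0.0603 0.0222
0.54 -0.0622 0.0223
0.56 -0.0628 0.0199
0.58 -0.0656 0.0173
0.6 -0.0671 0.0147
0.62 -0.0683 0.0148
0.64 -0.0704 0.0123
0.66 0.0093 0.0096
0.68 -0.0737 0.0098
0.7 -0.0758 0.0073
0.72 -0.0776 0.0046
```

```bash
sed -i "s/def fk(q,P):/S=[-1,1,-1,1,-1,1,-1]\ndef fk(q,P):/; s/    s=\[-1,1,-1,1,-1,1,-1\]/    s=S/" kin.py
sed -i "s/^D=\[/D=[([-0.0814,0.4797,-0.6759,1.7633,0.349,1.0121,-0.8477],[0.5208,0.2925,0.1659],[0.6928,0.7211,0.0042,0.0011]),/" kin.py
python3 - <<'E'
import kin, itertools
out=[]
for s in itertools.product([-1,1],repeat=7):
    if s[1]<0: continue
    kin.S[:]=s
    b=kin.fit(); out.append((b.cost,s,b.x.round(4)))
out.sort(key=lambda t:t[0])
for o in out[:5]: print(o)
E
```

```text
(np.float64(0.0014938775548238266), (-1, 1, -1, 1, -1, 1, -1), array([-0.1484,  0.6514,  0.4728, -0.0309, -0.0226,  1.5707,  0.0646]))
(np.float64(0.08098085573865749), (-1, 1, -1, 1, 1, 1, -1), array([-0.1566,  0.5736,  0.4726, -0.096 , -0.0057,  1.2567,  0.0352]))
(np.float64(0.08486302769276932), (-1, 1, 1, 1, 1, 1, 1), array([-3.2164,  1.584 ,  0.5499, -2.873 , -0.2617, -4.5696,  0.8356]))
(np.float64(0.1055681381158892), (-1, 1, -1, 1, -1, 1, 1), array([-0.1484,  0.6514,  0.4728, -0.0309, -0.0226,  2.9463,  0.0646]))
(np.float64(0.12277722895729638), (-1, 1, -1, 1, 1, 1, 1), array([-0.1566,  0.5736,  0.4726, -0.096 , -0.0057,  2.6238,  0.0352]))
```

Run:
```python
import kin; from kin import *
b=kin.fit(); print(kin.res(b.x).reshape(-1,6).round(4))
def fk(q,P):
    q=np.array(q)*kin.S; p=np.array([P[10],P[11],P[0]])
    T=R.from_euler('Z',q[0]); p=p+T.apply([P[7],P[12],0])
    T=T*R.from_euler('YZ',q[1:3]); p=p+T.apply([P[4],P[13],P[1]])
    T=T*R.from_euler('YZ',q[3:5]); p=p+T.apply([P[6],P[9],P[2]])
    T=T*R.from_euler('Y',q[5]); p=p+T.apply([P[8],0,0]); T=T*R.from_euler('Z',q[6]+P[5]); return p+T.apply([0,0,P[3]]),T
kin.fk=fk
reg=lambda P: np.r_[res(P),.003*(P-P0)]
P0=np.array([.35,.45,.45,.2,0,1.5708,0]+[0]*7)
s=least_squares(reg,P0); print(s.x.round(3)); print(res(s.x).reshape(-1,6).round(4))
```

```text
[[-0.0022  0.0022  0.0003  0.      0.      0.    ]
 [ 0.0373  0.0162 -0.0047  0.      0.0001  0.0004]
 [-0.0151  0.0302  0.0016 -0.0002  0.0001 -0.    ]
 [ 0.0043  0.0046 -0.0006 -0.      0.0008 -0.0011]
 [-0.0003  0.0068 -0.0003  0.0001 -0.0002  0.0004]
 [ 0.0073 -0.0021  0.0037  0.0003 -0.0002  0.0003]]
[ 0.286  0.538  0.462  0.353  0.008  1.571 -0.007  0.044  0.025  0.019
 -0.013  0.011 -0.034 -0.019]
[[ 0.0002 -0.0002 -0.0003  0.      0.      0.    ]
 [ 0.0002  0.     -0.0002  0.      0.0001  0.0004]
 [-0.0002 -0.0002  0.0002 -0.0002  0.0001 -0.    ]
 [ 0.0006 -0.0001  0.0001 -0.      0.0008 -0.0011]
 [-0.0001  0.0001  0.0003  0.0001 -0.0002  0.0004]
 [-0.0007  0.0004 -0.      0.0003 -0.0002  0.0003]]
```

Run:
```python
from h import *
im,d,c=load('t3'); w=world(d,c)
m=(abs(w[...,0]-.52)<.06)&(w[...,1]>.13)&(w[...,1]<.3)&(w[...,2]>.1)&(w[...,2]<.22)
p=w[m]
for a in np.arange(.15,.3,.015):
    k=p[(p[:,1]>=a)&(p[:,1]<a+.015)]
    if len(k): print(a.round(3),'x',k[:,0].min().round(3),k[:,0].max().round(3),'z',np.percentile(k[:,2],[5,50,95]).round(3))
hsv=cv2.cvtColor(im,cv2.COLOR_RGB2HSV); b=((hsv[...,0]>100)&(hsv[...,0]<125)&(hsv[...,1]>150)).astype(np.uint8)
n,l,st,ce=cv2.connectedComponentsWithStats(b); i=l[160,285] or l[200,300]; print(st[i])
pts=[]
def proj(u,v,z):
    r=c['pose'][:3,:3]@np.array([(u-c['cx'])/c['fx'],(v-c['cy'])/c['fy'],1]); o=c['pose'][:3,3]; return (o+r*(z-o[2])/r[2])
L=[];Rr=[]
for v in range(158,218):
    u=np.where(l[v]==i)[0]; L.append(proj(u.min()-.5,v,.05)); Rr.append(proj(u.max()+.5,v,.05))
for P in (L,Rr):
    P=np.array(P); f=np.polyfit(P[:,0]-.617,P[:,1],1); print('edge',f.round(4),np.std(P[:,1]-np.polyval(f,P[:,0]-.617)).round(4))
```

```text
0.165 x 0.493 0.562 z [0.122 0.125 0.174]
0.18 x 0.492 0.562 z [0.121 0.126 0.174]
0.195 x 0.491 0.561 z [0.122 0.126 0.174]
0.21 x 0.491 0.561 z [0.122 0.126 0.174]
0.225 x 0.49 0.561 z [0.122 0.126 0.17 ]
0.24 x 0.501 0.558 z [0.122 0.127 0.173]
0.255 x 0.518 0.557 z [0.124 0.167 0.181]
[ 283  142   36   85 1851]
edge [-0.0867  0.0151] 0.0008
edge [-0.0842 -0.0678] 0.0009
```

Run:
```python
from h import *
for nm in ('top0','t3'):
    im,d,c=load(nm); w=world(d,c)
    m=(w[...,0]>.51)&(w[...,0]<.68)&(abs(w[...,1]+.027)<.075)&(w[...,2]>.035)&(w[...,2]<.056)
    p=w[m]; e=p[:,1]+.0855*(p[:,0]-.617); h,b=np.histogram(e,bins=np.arange(-.08,.03,.002))
    print([(round(float(b_),3),int(h_)) for b_,h_ in zip(b,h) if h_])
# side camera
im,d,c=load('side0'); w=world(d,c)
m=(w[...,0]>.51)&(w[...,0]<.68)&(abs(w[...,1]+.027)<.075)&(w[...,2]>.042)&(w[...,2]<.056)
p=w[m]; e=p[:,1]+.0855*(p[:,0]-.617); h,b=np.histogram(e,bins=np.arange(-.08,.03,.002))
print([(round(float(b_),3),int(h_)) for b_,h_ in zip(b,h) if h_])
im,d,c=load('top0'); print(im[190,282:324].tolist()); print((world(d,c)[190,282:324]*1000).round().astype(int).tolist())
```

```text
[(-0.074, 2), (-0.072, 36), (-0.07, 42), (-0.068, 12), (0.012, 32), (0.014, 37), (0.016, 5)]
[(-0.074, 2), (-0.072, 37), (-0.07, 43), (-0.068, 10), (-0.052, 1), (-0.01, 1), (-0.004, 1), (0.012, 32), (0.014, 36), (0.016, 5)]
[(-0.078, 6), (-0.076, 10), (-0.074, 18), (-0.072, 31), (-0.07, 23), (-0.068, 11), (-0.066, 3), (-0.064, 1), (0.004, 1), (0.006, 1), (0.008, 13), (0.01, 20), (0.012, 22), (0.014, 21), (0.016, 12), (0.018, 8), (0.02, 3), (0.022, 1)]
[[172, 167, 120], [172, 167, 119], [163, 157, 113], [114, 99, 89], [70, 97, 142], [56, 96, 160], [56, 92, 152], [57, 94, 156], [61, 101, 166], [59, 96, 160], [51, 85, 143], [49, 84, 141], [53, 84, 143], [48, 83, 140], [55, 89, 148], [61, 99, 166], [62, 101, 167], [61, 100, 166], [63, 101, 168], [63, 103, 167], [53, 92, 156], [48, 76, 124], [53, 58, 74], [75, 75, 73], [96, 93, 85], [97, 97, 93], [85, 92, 105], [64, 82, 117], [54, 90, 149], [38, 64, 107], [29, 52, 90], [28, 45, 76], [58, 87, 135], [114, 127, 146], [172, 168, 119], [170, 168, 118], [172, 169, 119], [174, 171, 121], [172, 168, 120], [172, 169, 120], [173, 169, 119], [172, 168, 119]]
[[605, 29, 1], [605, 26, 1], [605, 23, 4], [605, 20, 1], [598, 17, 53], [599, 14, 45], [605, 11, 3], [605, 7, 6], [605, 4, 7], [605, 1, 4], [605, -2, 6], [605, -5, 4], [606, -8, 0], [605, -11, 5], [606, -15, 2], [606, -18, 2], [605, -21, 6], [605, -24, 5], [606, -27, 1], [606, -30, 3], [605, -33, 8], [606, -36, 2], [606, -39, 5], [603, -42, 21], [603, -45, 23], [603, -48, 23], [604, -51, 21], [606, -55, 3], [607, -58, 2], [607, -62, 1], [606, -64, 9], [605, -67, 14], [600, -67, 50], [600, -70, 50], [607, -77, 0], [607, -80, 2], [608, -84, -2], [608, -87, -4], [607, -90, 4], [607, -93, 1], [607, -96, 4], [607, -99, 2]]
```

```bash
cat >> h.py <<'E'
TR=np.array([.617,-.0282,0]); TY=np.radians(-4.9)
def tcp(o,yaw,pitch=0,g=(-.081,0,.0416)):
    "TCP pos & rot for scoop origin o, yaw, pitch (nose up +)"
    S=R.from_euler('ZY',[yaw,-pitch]); Tm=S*R.from_matrix(np.array([[-1,0,0],[0,1,0],[0,0,-1.]]))
    return np.array(o)+S.apply(g),Tm
def tray(x,z,y=0):
    return TR+np.array([np.cos(TY)*x-np.sin(TY)*y,np.sin(TY)*x+np.cos(TY)*y,z])
E
python3 - <<'E'
from h import *
move(*tcp(tray(-.072,.12),TY))
E
```

```text
shift [-0.304  -0.0674  0.001 ] turn [ 4.8000e-03  1.4000e-03 -1.4454e+00] t 8.8
```

```bash
python3 -m jog '[[-0.025,-0.005,0,0,0,-0.12,1],[-0.05,-0.01,0,0,0,-0.24,1],[-0.075,-0.015,0,0,0,-0.36,1],[-0.1,-0.02,0,0,0,-0.48,1],[-0.13,-0.027,0,0,0,-0.6,1],[-0.16,-0.034,0,0,0,-0.72,1],[-0.19,-0.04,0,0,0,-0.84,1],[-0.22,-0.047,0,0,0,-0.96,1],[-0.25,-0.053,0,0,0,-1.08,1],[-0.275,-0.06,0,0,0,-1.2,1],[-0.29,-0.064,0,0,0,-1.32,1],[-0.304,-0.067,0.001,0.005,0.001,-1.42,1]]'
python3 -m jog '[[0,0,0,0,0,-0.025,1],[0,0,0,0,0,-0.025,1]]'
python3 - <<'E'
from h import *
move(*tcp(tray(-.072,.06),TY)); s=robot.sense(); print(s['joint_pos'].round(4).tolist(),s['ee_pos'].round(4).tolist(),s['ee_rot'].round(4).tolist(),s['width'])
im,d,c=snap('top','t4'); w=world(d,c)
a=np.array([np.cos(TY),np.sin(TY)]); b_=np.array([-a[1],a[0]])
e=(w[...,:2]-TR[:2]); l=e@a; t=e@b_
m=(abs(t)<.07)&(l>-.15)&(l<-.01)&(w[...,2]>.16)&(w[...,2]<.19)
for x0 in np.arange(-.12,-.01,.015):
    k=m&(l>=x0)&(l<x0+.015)
    if k.any(): print(x0.round(3),'t',t[k].min().round(4),t[k].max().round(4),'z',np.median(w[...,2][k]).round(4))
print('lmax',l[m].max())
f=(abs(t)<.03)&(l>-.12)&(l<-.02)&(w[...,2]>.11)&(w[...,2]<.14); print('floor z',[np.median(w[...,2][f&(l>a0)&(l<a0+.02)]).round(4) for a0 in (-.11,-.09,-.07,-.05)])
E
```

```text
time_s: 10.0
ee_pos: [0.4624, -0.0176, 0.1589]
ee_rot: [0.054, 0.999, -0.002, -0.003]
force: [0.0, -0.7, -0.8]
width: 0.023
grip_force: 30.0
time_s: 10.2
ee_pos: [0.4634, -0.0158, 0.1594]
ee_rot: [0.044, 0.999, -0.001, -0.003]
force: [0.5, 0.3, -1.1]
width: 0.023
grip_force: 30.0
shift [-0.0014  0.0009  0.0578] turn [-0.002  -0.0053 -0.002 ] t 10.2
[0.8157, 0.382, -1.0573, 2.042, 0.4104, 0.9522, 1.0252] [0.4634, -0.0158, 0.1594] [0.0438, 0.999, -0.0009, -0.0027] 0.023031285942830715
-0.105 t 0.0325 0.0333 z 0.1682
-0.09 t 0.0318 0.0336 z 0.1713
-0.075 t 0.0323 0.0337 z 0.1709
-0.06 t -0.0343 0.0325 z 0.1681
-0.045 t -0.0363 0.0338 z 0.1671
lmax -0.030732786254239964
floor z [np.float64(0.1182), np.float64(0.1188), np.float64(0.1186), np.float64(0.1184)]
```

```bash
python3 -m jog '[[-0.006,0.002,0.02,0,-0.004,0,1],[-0.006,0.002,0.045,0,-0.004,0,1],[-0.006,0.002,0.07,0,-0.004,0,1],[-0.006,0.002,0.09,0,-0.004,0,1],[-0.006,0.002,0.1,0,-0.004,0,1],[-0.006,0.002,0.106,0,-0.004,0,1],[-0.006,0.002,0.109,0,-0.004,0,1],[-0.006,0.002,0.111,0,-0.004,0,1],[-0.006,0.002,0.111,0,-0.004,0,1]]'
python3 - <<'E'
from h import *
move(*tcp(tray(-.03,.004),TY)); 
im,d,c=snap('side','s4');cv2.imwrite('pics/s4c.png',cv2.resize(im[160:320,200:400,::-1],None,fx=3.5,fy=3.5))
E
```

```text
time_s: 11.15
ee_pos: [0.4702, -0.0148, 0.0495]
ee_rot: [0.043, 0.999, -0.001, 0.001]
force: [-0.1, -0.0, -1.5]
width: 0.0231
grip_force: 30.0
shift [-0.0364 -0.0008  0.0039] turn [-0.0029  0.0013 -0.0005] t 11.15
```

View pics/s4c.png

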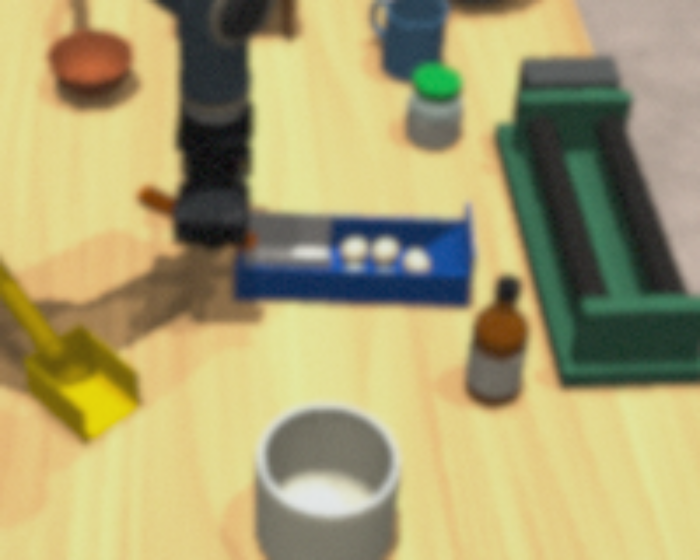

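The scoop bowl is in the trough (290,240) with the pieces ahead of it (355–415,250). Now lowering to the floor and pushing forward.

```bash
python3 -m jog '[[0,0,0.002,0,0,0,1],[0,0,0.004,0,0,0,1],[-0.004,0,0.0042,0,0,0,1],[-0.012,0,0.0042,0,0,0,1],[-0.02,0,0.0042,0,0,0,1],[-0.028,0,0.0042,0,0,0,1],[-0.036,0,0.0042,0,0,0,1],[-0.044,0,0.0042,0,0,0,1],[-0.052,0,0.0042,0,0,0,1],[-0.06,0,0.0042,0,0,0,1]]'
python3 - <<'E'
from h import *
move(*tcp(tray(.033,.004),TY));
E
```

```text
time_s: 12.2
ee_pos: [0.5289, -0.0196, 0.045]
ee_rot: [0.043, 0.999, -0.002, -0.001]
force: [-6.2, 0.1, 6.7]
width: 0.0231
grip_force: 30.0
shift [-0.0405 -0.001  -0.0007] turn [-0.0033 -0.0022 -0.0002] t 12.2
```

```bash
python3 -m jog '[[-0.007,0,0,0,0,0,1],[-0.014,0,0,0,0,0,1],[-0.021,0,0,0,0,0,1],[-0.028,0,0,0,0,0,1],[-0.034,0,0,0,0,0,1],[-0.039,0,0,0,0,0,1]]'
python3 - <<'E'
from h import *
im,d,c=snap('top','t5');im2,_,_=snap('side','s5')
A=cv2.resize(im[125:235,255:355,::-1],(380,418)); B=cv2.resize(im2[200:290,240:370,::-1],(410,418)); cv2.imwrite('pics/c5.png',np.hstack([A,B]))
move(*tcp(tray(.033,.004),TY)); s=robot.sense(); print(s['joint_pos'].round(4).tolist(),s['width'])
E
```

```text
time_s: 12.8
ee_pos: [0.566, -0.0226, 0.045]
ee_rot: [0.043, 0.999, -0.002, -0.003]
force: [-7.4, 0.8, 6.9]
width: 0.0232
grip_force: 30.1
shift [-0.0009 -0.0014 -0.0006] turn [-0.0023 -0.0007  0.0003] t 12.9
[0.5746, 0.673, -0.8379, 1.9069, 0.6587, 0.8631, 0.8781] 0.0229471397057484
```

View pics/c5.png

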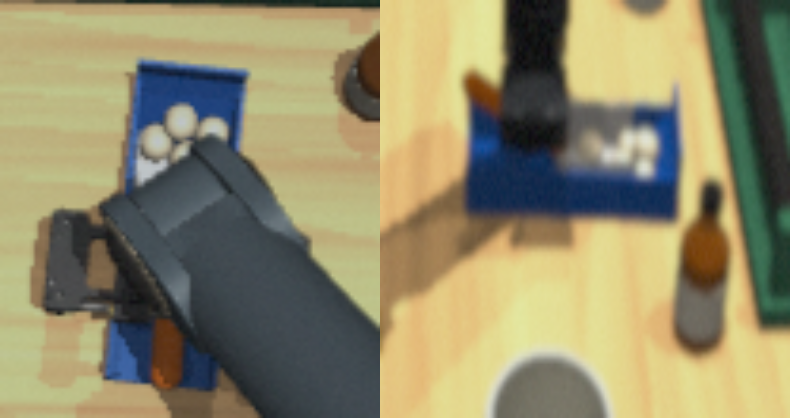

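At the ramp: one piece is up the ramp (180,120 in the left half), the others are on the nose or inside. Next I sweep up the ramp with the nose rising.

```bash
cat > sw.py <<'E'
from h import *
import sys
def seq(L):
    s=robot.sense(); r=R.from_quat(s['ee_rot'])
    for (p,rot) in L:
        print(np.round(np.r_[r.inv().apply(p-s['ee_pos']),(r.inv()*rot).as_rotvec()],3).tolist())
def nose(x,z,ph):
    ph=np.radians(ph); o=tray(x-.045*np.cos(ph),z-.045*np.sin(ph)); return tcp(o,TY,ph)
E
python3 - <<'E'
from sw import *
L=[]
for ph in range(3,28,3):
    k=.09*np.sin(np.radians(ph)); L.append(nose(.077+k,.0055+k,ph))
k=.09*np.sin(np.radians(27))
L+=[nose(.077+k,.0055+k+.003,29),nose(.075+k,.0055+k+.012,31),nose(.07+k,.0055+k+.025,32)]
seq(L)
E
```

```text
[-0.003, -0.001, -0.0, -0.002, -0.053, 0.0]
[-0.006, -0.001, 0.002, -0.002, -0.105, 0.0]
[-0.009, -0.001, 0.004, -0.002, -0.158, 0.0]
[-0.013, -0.001, 0.006, -0.002, -0.21, 0.0]
[-0.017, -0.001, 0.009, -0.002, -0.262, 0.001]
[-0.021, -0.001, 0.011, -0.002, -0.315, 0.001]
[-0.026, -0.001, 0.014, -0.002, -0.367, 0.001]
[-0.03, -0.001, 0.016, -0.002, -0.42, 0.001]
[-0.036, -0.001, 0.019, -0.002, -0.472, 0.001]
[-0.036, -0.001, 0.02, -0.002, -0.507, 0.001]
[-0.035, -0.001, 0.016, -0.002, -0.542, 0.001]
[-0.031, -0.001, 0.005, -0.002, -0.559, 0.001]
```

```bash
python3 -m jog '[[-0.003,-0.001,-0.001,0,-0.053,0,1],[-0.006,-0.001,0.001,0,-0.105,0,1],[-0.009,-0.001,0.003,0,-0.158,0,1],[-0.013,-0.001,0.006,0,-0.21,0,1],[-0.017,-0.001,0.009,0,-0.262,0,1],[-0.021,-0.001,0.011,0,-0.315,0,1]]'
python3 - <<'E'
from sw import *
L=[]
for ph in (21,24,27):
    k=.09*np.sin(np.radians(ph)); L.append(nose(.077+k,.0055+k,ph))
L+=[nose(.077+k,.0055+k+.003,29),nose(.075+k,.0055+k+.012,31),nose(.07+k,.0055+k+.025,32),nose(.065+k,.0055+k+.05,32),nose(.06+k,.0055+k+.09,32)]
seq(L)
im,d,c=snap('top','t6');im2,_,_=snap('side','s6')
A=cv2.resize(im[125:235,255:355,::-1],(380,418)); B=cv2.resize(im2[200:290,240:370,::-1],(410,418)); cv2.imwrite('pics/c6.png',np.hstack([A,B]))
E
```

```text
time_s: 13.5
ee_pos: [0.5887, -0.0265, 0.0334]
ee_rot: [0.043, 0.987, -0.008, 0.157]
force: [-3.4, -1.0, 0.1]
width: 0.0233
grip_force: 29.9
[-0.004, 0.001, 0.003, -0.003, -0.051, -0.0]
[-0.008, 0.001, 0.007, -0.003, -0.103, 0.0]
[-0.012, 0.001, 0.012, -0.003, -0.155, 0.0]
[-0.012, 0.001, 0.013, -0.003, -0.19, 0.0]
[-0.013, 0.001, 0.009, -0.003, -0.225, 0.0]
[-0.012, 0.001, -0.003, -0.003, -0.243, 0.0]
[-0.015, 0.001, -0.028, -0.003, -0.243, 0.0]
[-0.022, 0.001, -0.068, -0.003, -0.243, 0.0]
```

View pics/c6.png

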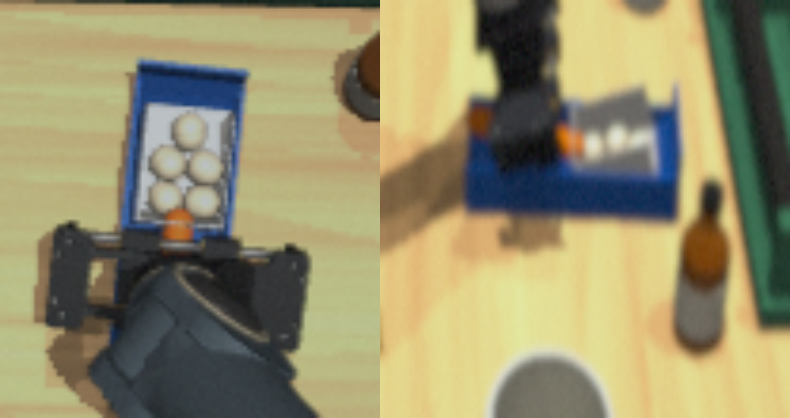

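All five pieces are in the bowl. I work out the lift and check dump poses with the fitted kinematics.

```bash
cat > ik.py <<'E'
import kin; from kin import *; from sw import *
def fk(q,P):
    q=np.array(q)*kin.S; p=np.array([P[10],P[11],P[0]])
    T=R.from_euler('Z',q[0]); p=p+T.apply([P[7],P[12],0])
    T=T*R.from_euler('YZ',q[1:3]); p=p+T.apply([P[4],P[13],P[1]])
    T=T*R.from_euler('YZ',q[3:5]); p=p+T.apply([P[6],P[9],P[2]])
    T=T*R.from_euler('Y',q[5]); p=p+T.apply([P[8],0,0]); T=T*R.from_euler('Z',q[6]+P[5]); return p+T.apply([0,0,P[3]]),T
kin.fk=fk
D+=[([0.8157,0.382,-1.0573,2.042,0.4104,0.9522,1.0252],[0.4634,-0.0158,0.1594],[0.0438,0.999,-0.0009,-0.0027]),
([0.5746,0.673,-0.8379,1.9069,0.6587,0.8631,0.8781],[.566,-.0226,.045],[.043,.999,-.002,-.003])]
s0=robot.sense(); D.append((s0['joint_pos'],s0['ee_pos'],s0['ee_rot']))
P0=np.array([.35,.45,.45,.2,0,1.5708,0]+[0]*7)
f=least_squares(lambda P:np.r_[kin.res(P,D),.003*(P-P0)],P0); P=f.x
LO=np.array([-2.59,-.33,-1.39,.1,-1.04,.21,-2.66]);HI=np.array([2.59,1.99,1.29,2.45,4.18,1.99,2.66])
def ik(p,rot,q0,n=1):
    best=None; rng=np.random.default_rng(0)
    for i in range(n):
        x0=np.clip(q0 if i==0 else q0+rng.normal(0,.5,7),LO+.03,HI-.03)
        def r(q):
            a,T=fk(q,P); return np.r_[a-p,.3*(T.inv()*rot).as_rotvec(),.0005*(q-q0)]
        s=least_squares(r,x0,bounds=(LO+.02,HI-.02)); e=np.abs(r(s.x)[:6]).max()
        if best is None or e<best[0]-1e-3: best=(e,s.x)
        if best[0]<2e-3: break
    return best
J=np.array([.559,-.3585,0])
def dump(yaw,ph,z=.12,back=.02):
    ph=np.radians(ph); a=np.array([np.cos(yaw),np.sin(yaw),0]); n=J-back*a+[0,0,z]
    return tcp(n-R.from_euler('ZY',[yaw,-ph]).apply([.045,0,0]),yaw,ph)
E
python3 - <<'E'
from ik import *
print('P',P.round(3),abs(kin.res(P,D)).max().round(4))
seq([nose(.105,.045,21),nose(.105,.06,24),nose(.103,.085,25),nose(.1,.115,25),nose(.095,.15,25),nose(.09,.18,25)])
q0=s0['joint_pos']
for yd in (-140,-110,-80,-50,-25,0,30):
    q=q0; o=[]
    for ph in (25,10,-5,-20,-35,-50,-60):
        e,q=ik(*dump(np.radians(yd),ph),q,6); o.append(round(float(e),3))
    print(yd,o,q.round(2))
E
```

```text
P [ 2.460e-01  5.520e-01  4.640e-01  3.220e-01  1.000e-03  1.571e+00
 -0.000e+00  2.000e-03 -2.000e-03  3.000e-03 -1.000e-03  1.000e-03
 -2.700e-02 -1.900e-02] 0.0018
[-0.003, 0.001, -0.005, -0.004, -0.052, 0.002]
[-0.006, 0.001, -0.012, -0.004, -0.104, 0.003]
[-0.011, 0.0, -0.034, -0.004, -0.122, 0.003]
[-0.018, 0.0, -0.064, -0.004, -0.122, 0.003]
[-0.024, 0.0, -0.099, -0.004, -0.122, 0.003]
[-0.028, 0.0, -0.129, -0.004, -0.122, 0.003]
-140 [0.0, 0.0, 0.0, 0.0, 0.0, 0.0, 0.0] [ 1.52  0.78 -1.01  1.72 -0.55  0.83  0.21]
-110 [0.0, 0.0, 0.0, 0.0, 0.0, 0.0, 0.0] [ 1.28  0.85 -0.81  1.41 -0.43  1.39  0.38]
-80 [0.0, 0.0, 0.0, 0.0, 0.0, 0.0, 0.0] [ 1.07  0.96 -0.74  1.13 -0.25  1.86  0.56]
-50 [0.0, 0.0, 0.0, 0.0, 0.0, 0.007, 0.04] [ 0.89  0.89 -0.56  1.15 -0.08  1.97  0.98]
-25 [0.0, 0.0, 0.0, 0.0, 0.0, 0.017, 0.059] [ 0.24  0.84  0.44  1.22 -0.08  1.97  1.86]
0 [0.0, 0.0, 0.0, 0.0, 0.0, 0.0, 0.012] [-0.07  1.07  1.02  1.16 -0.06  1.97  2.53]
30 [0.0, 0.0, 0.0, 0.0, 0.0, 0.0, 0.0] [ 0.41  0.8  -0.28  1.28  0.81  1.97  2.18]
```

```bash
python3 -m jog '[[-0.002,0.001,-0.003,0,-0.03,0,1],[-0.004,0.001,-0.007,0,-0.06,0,1],[-0.006,0.001,-0.012,-0.002,-0.104,0,1],[-0.008,0,-0.022,-0.004,-0.122,0.003,1],[-0.012,0,-0.038,-0.004,-0.122,0.003,1],[-0.018,0,-0.06,-0.004,-0.122,0.003,1],[-0.022,0,-0.085,-0.004,-0.122,0.003,1],[-0.026,0,-0.11,-0.004,-0.122,0.003,1],[-0.028,0,-0.129,-0.004,-0.122,0.003,1],[-0.032,0,-0.15,-0.004,-0.122,0.003,1],[-0.032,0,-0.15,-0.004,-0.122,0.003,1]]'
python3 - <<'E'
from ik import *
im,d,c=snap('top','t7'); cv2.imwrite('pics/c7.png',cv2.resize(im[90:290,180:460,::-1],None,fx=2.8,fy=2.8))
q=s0['joint_pos']
p1,r1=dump(np.radians(-100),22,z=.2,back=.06)
ra=R.from_quat(s0['ee_rot']); rv=(ra.inv()*r1).as_rotvec(); L=[]
yaw0=TY
# interpolate: yaw and position of the scoop, constant pitch 22
for t in np.linspace(0,1,25)[1:]:
    yaw=yaw0+t*(np.radians(-100)-yaw0); S=R.from_euler('ZY',[yaw,-np.radians(22)])*R.from_matrix(np.diag([-1,1,-1.]))
    L.append((s0['ee_pos']+t*(p1-s0['ee_pos']),S))
print(s0['ee_pos'],p1, np.degrees(np.linalg.norm(rv)))
o=[]
for p,r in L: e,q=ik(p,r,q,2); o.append(round(float(e),3))
print(o,q.round(2)); seq(L[:12]); print(s0['width'],s0['time_s'])
E
```

```text
time_s: 14.7
ee_pos: [0.5751, -0.0242, 0.1897]
ee_rot: [0.043, 0.975, -0.008, 0.219]
force: [1.1, 0.4, -3.0]
width: 0.0233
grip_force: 30.0
[ 0.57506737 -0.02422825  0.1896673 ] [ 0.59241144 -0.16901432  0.19137042] 95.0316001992096
[0.0, 0.0, 0.0, 0.0, 0.0, 0.0, 0.0, 0.0, 0.0, 0.0, 0.0, 0.0, 0.0, 0.0, 0.0, 0.0, 0.0, 0.0, 0.0, 0.0, 0.0, 0.0, 0.0, 0.0] [ 0.35  0.46 -0.46  1.72  0.62  1.18 -0.54]
[-0.003, -0.005, -0.001, 0.028, 0.055, 0.06]
[-0.004, -0.011, -0.0, 0.056, 0.055, 0.124]
[-0.005, -0.017, 0.0, 0.084, 0.055, 0.187]
[-0.006, -0.023, 0.0, 0.111, 0.055, 0.25]
[-0.008, -0.029, 0.001, 0.139, 0.054, 0.314]
[-0.009, -0.035, 0.001, 0.167, 0.054, 0.377]
[-0.01, -0.041, 0.002, 0.194, 0.054, 0.441]
[-0.011, -0.047, 0.002, 0.222, 0.053, 0.504]
[-0.012, -0.053, 0.003, 0.25, 0.053, 0.567]
[-0.013, -0.059, 0.003, 0.277, 0.052, 0.631]
[-0.015, -0.065, 0.004, 0.305, 0.052, 0.694]
[-0.016, -0.071, 0.004, 0.333, 0.051, 0.758]
0.023267460449222798 14.7
```

View pics/c7.png

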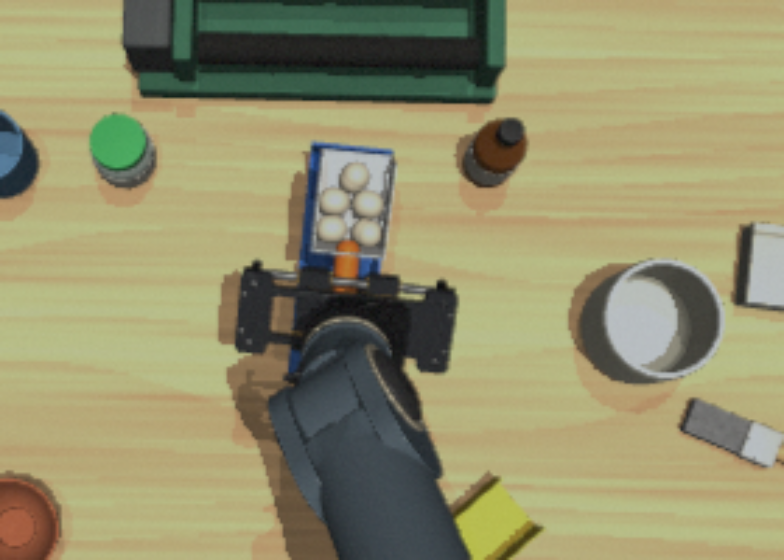

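All five pieces ride in the bowl (355,200 in the crop) and the trough looks empty. Planning the swing to the jar with extra clearance from the bottle (495,155).

```bash
cat > sg.py <<'E'
from ik import *
def swing(n,ph=22):
    p1,r1=dump(np.radians(-100),ph,z=.22,back=.06); L=[]; q=s0['joint_pos']; o=[]
    for t in np.linspace(0,1,n+1)[1:]:
        t=t*t*(3-2*t); yaw=TY+t*(np.radians(-100)-TY); b=4*t*(1-t)
        L.append((s0['ee_pos']+t*(p1-s0['ee_pos'])+b*np.array([-.05,0,.045]),R.from_euler('ZY',[yaw,-np.radians(ph)])*R.from_matrix(np.diag([-1,1,-1.]))))
    for p,r in L: e,q=ik(p,r,q,1); o.append(round(float(e),3))
    print(o,q.round(2)); return L
E
python3 -c "
from sg import *
L=swing(24); seq(L[:12])"
```

```text
[0.0, 0.0, 0.0, 0.0, 0.0, 0.0, 0.0, 0.0, 0.0, 0.0, 0.0, 0.0, 0.0, 0.0, 0.0, 0.0, 0.0, 0.0, 0.0, 0.0, 0.0, 0.0, 0.0, 0.0] [ 0.42  0.46 -0.56  1.69  0.65  1.24 -0.55]
[0.0, -0.001, -0.001, 0.004, 0.055, 0.005]
[0.001, -0.003, -0.005, 0.014, 0.055, 0.027]
[0.003, -0.007, -0.011, 0.029, 0.055, 0.062]
[0.004, -0.012, -0.018, 0.05, 0.055, 0.11]
[0.006, -0.018, -0.026, 0.075, 0.055, 0.167]
[0.008, -0.024, -0.034, 0.104, 0.055, 0.235]
[0.009, -0.032, -0.042, 0.137, 0.054, 0.31]
[0.01, -0.04, -0.05, 0.173, 0.054, 0.391]
[0.01, -0.049, -0.056, 0.211, 0.053, 0.478]
[0.01, -0.057, -0.061, 0.25, 0.053, 0.569]
[0.009, -0.066, -0.065, 0.291, 0.052, 0.663]
[0.007, -0.075, -0.066, 0.333, 0.051, 0.758]
```

```bash
python3 -m jog '[[0,-0.001,-0.002,0.004,0.015,0.005,1],[0.001,-0.003,-0.005,0.014,0.03,0.027,1],[0.003,-0.007,-0.011,0.029,0.045,0.062,1],[0.004,-0.012,-0.018,0.05,0.055,0.11,1],[0.006,-0.018,-0.026,0.075,0.055,0.167,1],[0.008,-0.024,-0.034,0.104,0.055,0.235,1],[0.009,-0.032,-0.042,0.137,0.054,0.31,1],[0.01,-0.04,-0.05,0.173,0.054,0.391,1],[0.01,-0.049,-0.056,0.211,0.053,0.478,1],[0.01,-0.057,-0.061,0.25,0.053,0.56,1],[0.009,-0.066,-0.065,0.28,0.052,0.63,1],[0.008,-0.07,-0.066,0.3,0.052,0.68,1]]'
python3 - <<'E'
from sg import *
S=R.from_quat(s0['ee_rot'])*R.from_matrix(np.diag([-1,1,-1.])).inv(); y0,pp,_=S.as_euler('ZYX'); print(np.degrees([y0,pp]))
p1,_=dump(np.radians(-100),22,z=.22,back=.06); L=[];q=s0['joint_pos'];o=[]
for t in np.linspace(0,1,13)[1:]:
    t=t*t*(3-2*t); yaw=y0+t*(np.radians(-100)-y0)
    L.append((s0['ee_pos']+t*(p1-s0['ee_pos']),R.from_euler('ZY',[yaw,-np.radians(22)])*R.from_matrix(np.diag([-1,1,-1.]))))
for p,r in L: e,q=ik(p,r,q,1); o.append(round(float(e),3))
print(o,q.round(2)); seq(L)
E
```

```text
time_s: 15.95
ee_pos: [0.5321, -0.0911, 0.243]
ee_rot: [0.398, 0.898, -0.078, 0.173]
force: [0.3, -0.5, -3.8]
width: 0.0233
grip_force: 30.0
[-47.75973999 -21.91018796]
[0.0, 0.0, 0.0, 0.0, 0.0, 0.0, 0.0, 0.0, 0.0, 0.0, 0.0, 0.0] [ 0.41  0.46 -0.54  1.7   0.64  1.24 -0.54]
[-0.002, -0.0, 0.001, 0.005, -0.002, 0.017]
[-0.006, -0.001, 0.005, 0.023, -0.002, 0.063]
[-0.012, -0.001, 0.01, 0.052, -0.001, 0.132]
[-0.021, -0.002, 0.017, 0.087, -0.001, 0.219]
[-0.03, -0.003, 0.025, 0.126, -0.001, 0.318]
[-0.04, -0.004, 0.033, 0.169, -0.001, 0.423]
[-0.049, -0.005, 0.041, 0.211, -0.001, 0.528]
[-0.059, -0.006, 0.049, 0.251, -0.001, 0.626]
[-0.067, -0.006, 0.056, 0.286, -0.001, 0.713]
[-0.073, -0.007, 0.061, 0.314, -0.001, 0.783]
[-0.078, -0.007, 0.065, 0.333, -0.001, 0.829]
[-0.079, -0.008, 0.066, 0.339, -0.001, 0.846]
```

```bash
python3 -m jog '[[-0.002,0,0.001,0.005,0,0.017,1],[-0.006,-0.001,0.005,0.023,0,0.063,1],[-0.012,-0.001,0.01,0.052,0,0.132,1],[-0.021,-0.002,0.017,0.087,0,0.219,1],[-0.03,-0.003,0.025,0.126,0,0.318,1],[-0.04,-0.004,0.033,0.169,0,0.423,1],[-0.049,-0.005,0.041,0.211,0,0.528,1],[-0.059,-0.006,0.049,0.251,0,0.626,1],[-0.067,-0.006,0.056,0.286,0,0.713,1],[-0.073,-0.007,0.061,0.314,0,0.783,1],[-0.078,-0.007,0.065,0.333,0,0.829,1],[-0.079,-0.008,0.066,0.339,0,0.846,1]]'
cat > st.py <<'E'
from ik import *
def steps(L,n=1):
    q=s0['joint_pos'];o=[]
    for p,r in L: e,q=ik(p,r,q,n); o.append(round(float(e),3))
    print(o,q.round(2)); seq(L)
Y=np.radians(-100)
E
python3 - <<'E'
from st import *
print([(x['point'].round(3) if hasattr(x['point'],'round') else np.round(x['point'],3),round(x['p'],2)) for x in []])
im,d,c=snap('top','t8'); w=world(d,c)
m=(abs(w[...,0]-.56)<.08)&(abs(w[...,1]+.36)<.08)&(w[...,2]>.1)&(w[...,2]<.117); p=w[m]
A=np.c_[2*p[:,:2],np.ones(len(p))]; sol=np.linalg.lstsq(A,(p[:,:2]**2).sum(1),rcond=None)[0]; print('jar',sol[:2],'r',np.sqrt(sol[2]+sol[0]**2+sol[1]**2),len(p))
# bowl floor/rim points
a=np.array([np.cos(Y),np.sin(Y)]);b=np.array([-a[1],a[0]]); n=J[:2]
l=(w[...,:2]-n)@a;t=(w[...,:2]-n)@b
m=(l>-.2)&(l<.03)&(abs(t)<.06)&(w[...,2]>.13)&(w[...,2]<.32)
for x0 in np.arange(-.2,.03,.02):
    k=m&(l>=x0)&(l<x0+.02)
    if k.any(): print(x0.round(2),k.sum(),'t',t[k].min().round(3),t[k].max().round(3),'z',np.percentile(w[...,2][k],[2,50,98]).round(3))
# next: lower to z .145 nose, level to pitch 5, back .035
steps([dump(Y,p,z=z,back=bk) for p,z,bk in [(22,.21,.055),(22,.195,.05),(22,.18,.045),(21,.168,.04),(19,.158,.037),(16,.15,.034),(13,.144,.032),(10,.14,.03)]])
E
```

```text
time_s: 17.15
ee_pos: [0.5932, -0.1688, 0.21]
ee_rot: [0.751, 0.632, -0.145, 0.122]
force: [0.5, -0.1, -3.9]
width: 0.0232
grip_force: 30.0
[]
jar [ 0.55922663 -0.3588598 ] r 0.05938465091704006 273
-0.2 168 t -0.036 0.06 z [0.234 0.304 0.312]
-0.18 83 t -0.032 0.036 z [0.222 0.23  0.235]
-0.16 198 t -0.033 0.037 z [0.186 0.214 0.238]
-0.14 235 t -0.033 0.037 z [0.188 0.214 0.245]
-0.12 230 t -0.033 0.037 z [0.196 0.223 0.253]
-0.1 235 t -0.033 0.038 z [0.201 0.225 0.259]
-0.08 160 t -0.032 0.038 z [0.207 0.214 0.245]
[0.0, 0.0, 0.0, 0.0, 0.0, 0.0, 0.0, 0.0] [ 0.61  0.51 -0.6   1.73  0.52  1.07 -0.38]
[-0.002, -0.0, 0.01, 0.001, -0.001, 0.002]
[-0.001, -0.0, 0.026, 0.001, -0.001, 0.002]
[0.0, -0.0, 0.042, 0.001, -0.001, 0.002]
[-0.0, -0.0, 0.052, 0.001, 0.016, 0.002]
[-0.001, -0.0, 0.058, 0.001, 0.051, 0.002]
[-0.004, -0.0, 0.061, 0.0, 0.103, 0.002]
[-0.006, -0.0, 0.061, 0.0, 0.156, 0.002]
[-0.01, -0.0, 0.059, 0.0, 0.208, 0.002]
```

```bash
python3 -m jog '[[-0.002,0,0.01,0,0,0,1],[-0.001,0,0.026,0,0,0,1],[0,0,0.042,0,0,0.002,1],[0,0,0.052,0,0.016,0.002,1],[-0.001,0,0.058,0,0.051,0.002,1],[-0.004,0,0.061,0,0.103,0.002,1],[-0.006,0,0.061,0,0.156,0.002,1],[-0.01,0,0.059,0,0.208,0.002,1],[-0.01,0,0.059,0,0.208,0.002,1]]'
python3 - <<'E'
from st import *
steps([dump(Y,p,z=z,back=bk) for p,z,bk in [(8,.136,.03),(5,.132,.028),(2,.13,.026),(-1,.128,.025),(-4,.126,.025),(-7,.125,.025),(-10,.125,.025),(-13,.125,.025),(-16,.125,.025),(-19,.125,.025),(-22,.125,.025),(-25,.125,.025)]])
E
```

```text
time_s: 18.1
ee_pos: [0.5865, -0.2041, 0.1607]
ee_rot: [0.764, 0.639, -0.067, 0.058]
force: [-1.0, -0.1, -3.0]
width: 0.0235
grip_force: 30.0
[0.0, 0.0, 0.0, 0.0, 0.0, 0.0, 0.0, 0.0, 0.0, 0.0, 0.0, 0.0] [ 1.07  0.63 -0.84  1.55  0.02  1.2   0.14]
[0.004, -0.0, 0.0, 0.002, 0.038, -0.004]
[-0.0, -0.0, -0.002, 0.002, 0.09, -0.004]
[-0.005, -0.0, -0.006, 0.002, 0.142, -0.004]
[-0.008, -0.0, -0.01, 0.002, 0.195, -0.004]
[-0.012, -0.0, -0.014, 0.002, 0.247, -0.004]
[-0.015, -0.0, -0.019, 0.002, 0.299, -0.004]
[-0.02, -0.0, -0.024, 0.002, 0.352, -0.004]
[-0.024, -0.0, -0.029, 0.002, 0.404, -0.004]
[-0.029, -0.0, -0.035, 0.002, 0.456, -0.004]
[-0.034, -0.0, -0.039, 0.002, 0.509, -0.004]
[-0.039, -0.0, -0.044, 0.003, 0.561, -0.004]
[-0.044, -0.0, -0.048, 0.003, 0.614, -0.004]
```

```bash
python3 -m jog '[[0.003,0,0,0.002,0.038,-0.004,1],[0,0,-0.002,0.002,0.09,-0.004,1],[-0.005,0,-0.006,0.002,0.142,-0.004,1],[-0.008,0,-0.01,0.002,0.195,-0.004,1],[-0.012,0,-0.014,0.002,0.247,-0.004,1],[-0.015,0,-0.019,0.002,0.299,-0.004,1],[-0.02,0,-0.024,0.002,0.352,-0.004,1],[-0.024,0,-0.029,0.002,0.404,-0.004,1],[-0.029,0,-0.035,0.002,0.456,-0.004,1],[-0.034,0,-0.039,0.002,0.509,-0.004,1],[-0.039,0,-0.044,0.003,0.561,-0.004,1],[-0.044,0,-0.048,0.003,0.614,-0.004,1]]'
python3 - <<'E'
from st import *
steps([dump(Y,p,z=.125,back=.025) for p in range(-28,-62,-3)])
im2,_,_=snap('side','s9'); cv2.imwrite('pics/c9.png',cv2.resize(im2[190:360,190:390,::-1],None,fx=3.4,fy=3.4))
E
```

```text
time_s: 19.3
ee_pos: [0.5809, -0.2347, 0.2155]
ee_rot: [0.746, 0.63, 0.165, -0.141]
force: [0.0, 0.5, -1.6]
width: 0.0233
grip_force: 30.0
[0.0, 0.0, 0.0, 0.0, 0.0, 0.0, 0.0, 0.0, 0.0, 0.0, 0.0, 0.0] [ 1.28  0.94 -0.95  1.32 -0.29  1.53  0.34]
[-0.006, -0.0, -0.009, -0.004, 0.051, 0.006]
[-0.009, -0.0, -0.015, -0.004, 0.103, 0.005]
[-0.012, -0.0, -0.021, -0.004, 0.156, 0.005]
[-0.015, -0.0, -0.027, -0.004, 0.208, 0.005]
[-0.019, -0.0, -0.033, -0.005, 0.26, 0.005]
[-0.022, -0.0, -0.039, -0.005, 0.313, 0.005]
[-0.027, -0.0, -0.045, -0.005, 0.365, 0.005]
[-0.031, -0.0, -0.05, -0.005, 0.418, 0.005]
[-0.036, -0.001, -0.055, -0.005, 0.47, 0.005]
[-0.041, -0.001, -0.06, -0.005, 0.522, 0.005]
[-0.046, -0.001, -0.064, -0.005, 0.575, 0.004]
[-0.052, -0.001, -0.068, -0.006, 0.627, 0.004]
```

View pics/c9.png

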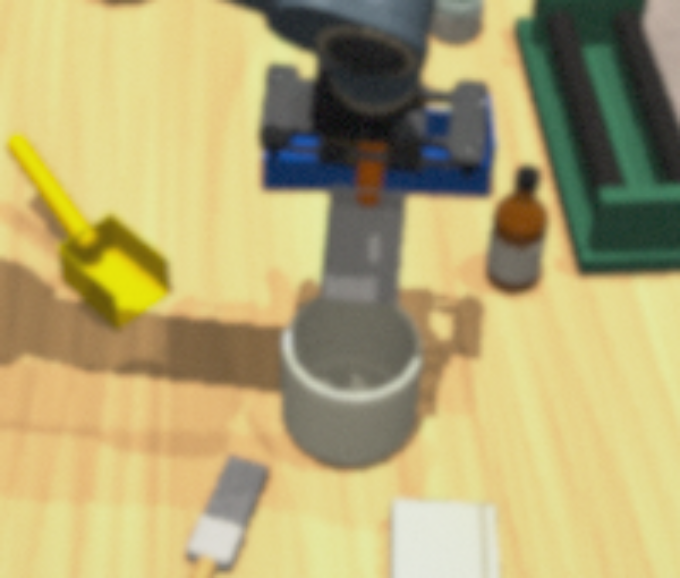

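The scoop bowl is empty (365,250), a piece shows inside the jar (355,380), and none are on the bench. I tip slightly further to be sure, then come back up to level.

```bash
python3 -m jog '[[-0.006,0,-0.009,-0.004,0.051,0.006,1],[-0.009,0,-0.015,-0.004,0.103,0.005,1],[-0.012,0,-0.021,-0.004,0.156,0.005,1],[-0.015,0,-0.027,-0.004,0.208,0.005,1],[-0.015,0,-0.027,-0.004,0.208,0.005,1]]'
python3 - <<'E'
from st import *
steps([dump(Y,p,z=z,back=b) for p,z,b in [(-35,.14,.03),(-28,.16,.04),(-21,.18,.055),(-14,.19,.075),(-7,.2,.1),(0,.2,.125),(0,.2,.15)]])
E
```

```text
time_s: 19.85
ee_pos: [0.576, -0.2624, 0.2314]
ee_rot: [0.728, 0.607, 0.243, -0.205]
force: [-0.2, -0.0, -2.4]
width: 0.0233
grip_force: 30.0
[0.0, 0.0, 0.0, 0.0, 0.0, 0.0, 0.0] [ 0.62  0.45 -0.76  1.63  0.33  1.19 -0.38]
[0.018, -0.0, -0.005, 0.001, -0.036, -0.006]
[0.042, -0.0, 0.001, 0.0, -0.158, -0.006]
[0.068, -0.0, 0.01, 0.0, -0.28, -0.006]
[0.089, -0.001, 0.03, -0.0, -0.403, -0.006]
[0.113, -0.001, 0.054, -0.001, -0.525, -0.006]
[0.129, -0.001, 0.084, -0.001, -0.647, -0.006]
[0.149, -0.001, 0.099, -0.001, -0.647, -0.006]
```

```bash
python3 -m jog '[[0.018,0,-0.005,0,-0.036,-0.006,1],[0.042,0,0.001,0,-0.158,-0.006,1],[0.068,0,0.01,0,-0.28,-0.006,1],[0.089,-0.001,0.03,0,-0.403,-0.006,1],[0.113,-0.001,0.054,0,-0.525,-0.006,1],[0.129,-0.001,0.084,0,-0.647,-0.006,1],[0.149,-0.001,0.099,0,-0.647,-0.006,1],[0.149,-0.001,0.099,0,-0.647,-0.006,1]]'
python3 - <<'E'
from st import *
im,d,c=snap('top','t10'); w=world(d,c)
cv2.imwrite('pics/c10.png',cv2.resize(im[90:300,240:480,::-1],None,fx=2.8,fy=2.8))
Y2=np.radians(-88); pT,rT=tcp([.515,.2,.12],Y2); L=[]
for t in np.linspace(0,1,13)[1:]:
    t=t*t*(3-2*t)*1; L.append((s0['ee_pos']+t*(pT-s0['ee_pos']),R.from_euler('Z',Y+t*(Y2-Y))*R.from_matrix(np.diag([-1,1,-1.]))))
steps(L); print(s0['ee_pos'],pT)
E
```

```text
time_s: 20.65
ee_pos: [0.6067, -0.0736, 0.2444]
ee_rot: [0.76, 0.65, 0.001, -0.0]
force: [-1.6, -0.5, -1.6]
width: 0.023
grip_force: 30.0
[0.0, 0.0, 0.0, 0.0, 0.0, 0.0, 0.0, 0.0, 0.0, 0.0, 0.0, 0.0] [ 0.03  0.51 -0.81  1.79  0.43  1.03 -0.91]
[0.011, -0.004, 0.001, 0.001, -0.0, 0.009]
[0.029, -0.012, 0.006, 0.001, -0.0, -0.003]
[0.057, -0.024, 0.013, 0.001, -0.0, -0.02]
[0.091, -0.04, 0.021, 0.001, -0.0, -0.041]
[0.13, -0.057, 0.031, 0.001, -0.0, -0.066]
[0.172, -0.076, 0.041, 0.001, -0.0, -0.092]
[0.213, -0.095, 0.051, 0.001, -0.0, -0.118]
[0.252, -0.112, 0.061, 0.001, -0.0, -0.142]
[0.287, -0.128, 0.07, 0.001, -0.0, -0.164]
[0.314, -0.14, 0.076, 0.001, -0.0, -0.181]
[0.332, -0.148, 0.081, 0.001, -0.0, -0.192]
[0.339, -0.151, 0.082, 0.001, -0.0, -0.196]
[ 0.60673084 -0.07356831  0.24441364] [0.51217314 0.28095066 0.1616    ]
```

View pics/c10.png

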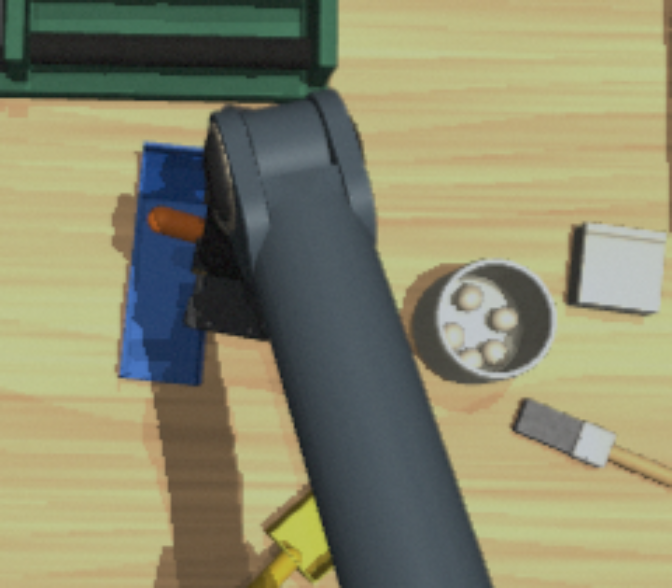

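All five pieces are in the jar (around 480,325) and the bench is clean. I carry the scoop back to its free spot.

```bash
python3 -m jog '[[0.011,-0.004,0.001,0,0,0.005,1],[0.029,-0.012,0.006,0,0,-0.003,1],[0.057,-0.024,0.013,0,0,-0.02,1],[0.091,-0.04,0.021,0,0,-0.041,1],[0.13,-0.057,0.031,0,0,-0.066,1],[0.172,-0.076,0.041,0,0,-0.092,1],[0.213,-0.095,0.051,0,0,-0.118,1],[0.252,-0.112,0.061,0,0,-0.142,1],[0.287,-0.128,0.07,0,0,-0.164,1],[0.314,-0.14,0.076,0,0,-0.181,1],[0.332,-0.148,0.081,0,0,-0.192,1],[0.339,-0.151,0.082,0.001,0,-0.196,1]]'
python3 -m jog '[[0,0,0.03,0,0,0,1],[0,0,0.06,0,0,0,1],[0,0,0.085,0,0,0,1],[0,0,0.1,0,0,0,1],[0,0,0.108,0,0,0,1],[0,0,0.112,0,0,0,1],[0,0,0.112,0,0,0,1]]'
```

```text
time_s: 21.9
ee_pos: [0.5127, 0.2791, 0.1607]
ee_rot: [0.696, 0.718, -0.001, -0.001]
force: [-0.4, -0.7, -1.9]
width: 0.0232
grip_force: 30.0
time_s: 22.6
ee_pos: [0.5154, 0.2766, 0.0497]
ee_rot: [0.698, 0.716, -0.0, 0.0]
force: [-0.3, -0.5, -2.0]
width: 0.0235
grip_force: 30.0
```

```bash
python3 -m jog '[[0,0,0.002,0,0,0,1],[0,0,0.004,0,0,0,1],[0,0,0.006,0,0,0,1],[0,0,0.007,0,0,0,1],[0,0,0.007,0,0,0,1]]'
```

```text
time_s: 23.1
ee_pos: [0.5152, 0.2768, 0.0424]
ee_rot: [0.697, 0.717, -0.0, 0.0]
force: [0.4, 0.8, -1.3]
width: 0.023
grip_force: 30.0
```

```bash
python3 -m jog '[[0,0,0.001,0,0,0,1],[0,0,0.002,0,0,0,1],[0,0,0.002,0,0,0,1]]'
```

```text
time_s: 23.4
ee_pos: [0.5156, 0.2775, 0.0412]
ee_rot: [0.698, 0.717, 0.0, 0.0]
force: [-0.1, 0.4, 4.7]
width: 0.0231
grip_force: 29.9
```

On the bench (+4.7 N). I open, wait, and rise straight up.

```bash
python3 -m jog '[[0,0,0,0,0,0,-1],[0,0,0,0,0,0,-1],[0,0,0,0,0,0,-1],[0,0,0,0,0,0,-1],[0,0,0,0,0,0,-1],[0,0,0,0,0,0,-1],[0,0,-0.02,0,0,0,-1],[0,0,-0.06,0,0,0,-1],[0,0,-0.1,0,0,0,-1],[0,0,-0.14,0,0,0,-1],[0,0,-0.17,0,0,0,-1],[0,0,-0.18,0,0,0,-1]]'
python3 - <<'E'
from h import *
im,d,c=snap('wrist','w11'); im2,_,_=snap('side','s11')
cv2.imwrite('pics/c11.png',np.hstack([cv2.resize(im[:,:,::-1],(390,293)),cv2.resize(im2[110:340,180:400,::-1],(400,293))]))
E
```

```text
time_s: 24.6
ee_pos: [0.5162, 0.2781, 0.2238]
ee_rot: [0.698, 0.717, 0.002, 0.001]
force: [0.1, -0.0, 0.6]
width: 0.087
grip_force: 0.0
```

View pics/c11.png

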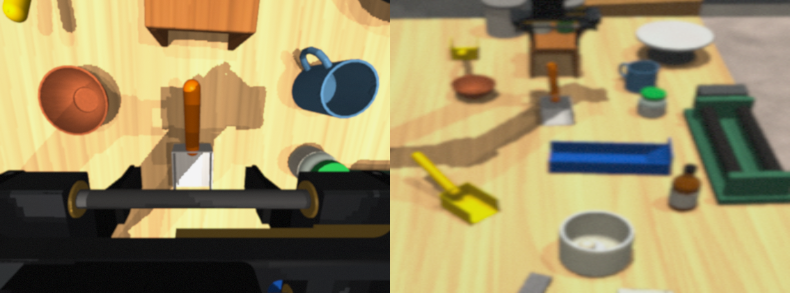

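The scoop stands upright and free on the bench (192,150 left; 555,105 right). The pieces are in the jar, the trough is empty, and the other things are unmoved. Handing in.

```bash
python3 -c "
from station import robot
print(robot.close_job())"
```

```text
the job is handed in; nothing more can be done
None
```

The job is handed in at about 25 s of the 72 s: the last pictures show all five pieces in the mill jar, none spilled on the bench, and the scoop upright and released on the bench, clear of jar and trough.

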